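# Swing down the sample locker's hatch with the hook pole

## Robot

A 6-joint arm with a two-finger parallel gripper is mounted at the origin on a cart in front of the work surface, level with it; the furniture and walls round the work are solid. World frame = base frame: x ahead of the robot, y to its left, z up, the work surface at z = 0. Lengths are in m, angles in rad, forces in N, time in s.
With the tool pointing down it reaches from about 0.325 to 0.875 m from the base axis. Payload 4.4 kg.
Tool frame: the origin (TCP) lies midway between the tips of the shut fingers; the grasp point (between the pads) lies 19 mm behind it (grip_point_offset is the distance from the TCP to the grasp point, in m); z points along the fingers, y is the line along which they close (so a half turn about z gives the same grasp; the last joint's range is limited). The gripper opens to 85 mm and grips with 20 to 120 N. Pads are 22 mm wide; open, the fingers measure 114 mm over their backs; the gripper's body (76 mm by 85 mm) begins 54 mm behind the grasp point. The pads swing forward as they close: fully open they stand 13 mm farther back than shut.
Start: joints at [-0.15, 0.207, 1.542, -0, 1.393, -0.15], TCP at [0.575, -0, 0.231] pointing down, gripper open.
Joint ranges: [-2.73, 2.73], [-0.86, 2.22], [0.23, 2.46], [-1.11, 4.25], [0.08, 2.63], [-2.82, 2.82]. Speed limits (rad/s): [2.79, 2.79, 3.14, 3.14, 3.14, 3.14].

## Interface

Orientations are given as [roll, pitch, yaw] about the fixed x, y, z axes, in that order (R = Rz(yaw) Ry(pitch) Rx(roll)).
In Python, from workcell import * gives the robot as it stands.
- The arm moves only by the tool jog_arm, never from a script. Its argument "commands" is a list of rows, each a list of 3 entries, a list of its own where there are three numbers: the closure, from 0 (fully open) to 1 (shut), then the shift along the tool's x, y, z as a fraction of full scale, then the turn, a rotation vector about the tool's x, y, z as a fraction of full scale. In form: [[gripper, [dx, dy, dz], [rx, ry, rz]], ...]. A call has 1 to 10 rows; each row shifts and turns the commanded pose from where the row before left it, along the tool's axes as they then stand; what a row does not reach is not made up. Full scale, the value 1, is 0.5 m for a shift and 45 degrees for a turn. A row lasts 1/8 s, in which the tool goes at most 62.5 mm and 10.7 degrees, less where a joint would pass 70% of its speed; a pose out of reach is approached as far as the arm can. A call with a number of a shift or a turn outside -1 to 1 is refused whole. A call with a gripper value outside its range is refused whole. The fingers move at their own pace and stop on an object; "squeeze" is the grip in N (left out, the last holds). Time passes only in rows, so rows that do not move let the fingers close. It gives the time, the measured TCP pose, the force, the opening and the grip force at its end, in the units of the state.
- get_obs(): the state, without advancing time (a new reading comes with each control period).
- snapshot(name): name is "scene" or "side" or "wrist"; returns the picture (400x640x3 uint8, blue, green, red); there is no depth.
- camera_info(name): a dict with "fx", "fy", "cx", "cy" (pixels), "eye" and "orientation" of the camera in the world; the wrist camera has in their place "mount" (4x4, takes a point from camera to tool coordinates, whose origin is the TCP and whose axes are the flange's). Camera axes: x right, y down, z forward; pixel columns grow to the right and rows downward; lengths in m; the calibration is good to about 2 mm. A picture is of the moment at which its call begins: read the wrist's pose just before it. camera_info takes no time and is no camera call.
- job_done(): hands the job in; it is judged then, once.
Trained networks look in the newest picture that a camera, given by its name, has taken for a name from the list of things; names that differ only in an ending like _2 or _b are one class to them, and where a whole thing is asked for, a point or a joint stands for the part that bears it (a point fixed in the world has none). Each returns a list of dicts, best first, with "conf" (0 to 1); they miss things now and then, are a little off and sometimes report something else, mostly with a low value. They report only what shows in the picture. A call takes as long as a camera call.
- silhouettes(camera, label): "pixels" (400x640 bool, what is visible of it).
- place_of(camera, label): "at" ([x, y, z] in m, in world coordinates, good to about 4 mm: a listed point, or the origin of a listed thing).
The state is a dict: "t": time; "joint_pos": joint angles; "joint_vel": joint speeds; "tau": joint torques, N m; "position": TCP position; "eef_rot": TCP orientation; "ft_force": force on the tool from outside, world axes, zero at the start; "moment": the same for the moment, N m; "width": finger opening in m; "grip_force": force on a finger pad.
Only numpy, scipy, OpenCV 4.12 (cv2) and the standard library are available. Lean on these libraries where they do the work, as an engineer would, in place of code of your own. Each camera call takes 0.05 s, during which the arm holds its last target. There are 200 camera calls.

## Task

Take the hook pole from its forked stand, put its hook through the eye on top of the sample locker's hatch and swing the hatch down until it is pressed firmly on the rubber stop beneath it; nobody knows how high the stop is screwed, so feel for it and do not force the hatch (20 N at the most). Then unhook without shifting the hatch and hang the pole upright in its stand again. Keep the gripper itself off the hatch and leave the tape roll, the carton and the brass weight where they are.

Things in the scene. Friction and masses are not known exactly. Their poses are not given: they have to be found in the camera images.
- pole_grip (a point): Centre of the hook pole's upright black grip, 18 x 18 x 64 mm. Pole axes: z up, y opposite to the way the hook's foot points. Below the grip: a steel collar 32 x 32 x 6 mm (underside 40 mm below this point), then a 7 mm round rod, bent 88 mm below the collar's underside to a level foot whose end is 39.5 mm from the pole's centre line, towards -y. Pole about 0.12 kg.
- pole_hook (a point): Point on the centre line of the hook's level foot (7 mm thick), 20 mm from the pole's centre line and 19.5 mm from the foot's end; 128 mm below the grip's centre. Axes as the pole's.
- pole_collar (a point): Centre of the underside of the pole's square collar, 40 mm below the grip's centre. Axes as the pole's.
- stand_seat (a point): Where the pole hangs in its fixed forked stand: middle of the slot, at the fork's top, 115 mm above the cart. The slot, 16 mm wide along this point's y, is open towards -y (prongs end 28 mm away) and closed 22 mm away at +y. The collar lies on the prongs (8 mm thick, fork 56 mm wide), rod in the slot, foot pointing out of the mouth. Base plate 80 x 90 x 10 mm.
- locker: Fixed grey sample locker, 130 mm wide (y), 85 mm deep, 188 mm tall; its origin lies on the cart straight under the middle of the hatch's hinge line, its front faces its -x. A steel tongue 44 mm wide runs 110 mm forward from the origin on the cart and carries the stop.
- hatch_hinge (a point): Middle of the hatch's hinge line, 55 mm above the cart; the hinge line runs along the y axis of this point (the locker's axes).
- hatch_angle (a joint): Angle of the hatch about its lower edge: 0 shut (upright), growing as its top swings forward and down (locker's -x), pi/2 level. Starts shut or a little ajar. Hinge friction (about 2 N at the eye) holds it at any angle. It meets the stop somewhere between 1.1 and 1.6 rad; from there the stop gives about 1 mm per 2.5 N at the eye.
- eye (a point): Centre of the steel eye standing up from the middle of the hatch's free edge, 138 mm from the hinge line. Hole 18 mm in diameter, ring of 5 mm bar, hole axis along this point's y, parallel to the hinge line. The frame turns with the hatch (z from hinge to eye). The ring's lowest edge is 4 mm beyond the hatch's edge.
- hatch: The hatch, an aluminium frame with a clear pane, 128 mm wide, 120 mm tall, 10 mm thick; origin at the middle of the hinge line, z towards the eye.
- stop: Foot of the screw-adjusted stop on the locker's tongue, 85 mm in front of the hinge line, under the middle of the hatch: steel socket, screw and round rubber pad 20 mm wide. Origin at the socket's underside. The pad's height is not given: its top is 48 to 83 mm above the cart.
- pole: The whole hook pole; origin as pole_collar, axes as the pole's.
- tape_roll: Bystander: tape roll lying flat, 66 mm wide, 19 mm tall; origin under its centre.
- septa_box: Bystander: small carton, 42 x 58 x 24 mm; origin under its centre.
- brass_weight: Bystander: brass weight, 29 mm in diameter, 52 mm tall; origin under its centre.

How it is judged:
By the outcome, as a careful person would: the job done as asked, in the order asked, and still so for the second after the job is handed in, with the robot touching nothing.
It also fails if it takes over 72 s, if anything falls off the work surface, if the arm or the gripper's body presses on something with over 40 N, if the wrist force passes 120 N, or if a joint passes its speed limit or range.

## Working session

There is one attempt and no reset: what is moved stays moved. The work goes in short steps, Python scripts to look and compute and a tool call to move; the robot and the scene stay as the last step left them, time stands still between calls to the robot, and variables do not carry over. Pictures are saved under pics/ and viewed, at most 11 in all, crops included, and the job is handed in when it is done.

Besides the shell and the picture viewer there is one more tool, called after "Request:" by a JSON object that holds its "name" and its "arguments". jog_arm: Moves the arm, as the interface text tells. Shift numbers are shares of 0.5 m and turn numbers shares of 45 degrees, none past 1 either way. Its arguments: {"type":"object","properties":{"commands":{"type":"array","items":{"type":"array"}},"squeeze":{"type":"number"}},"required":["commands"]}

```bash
mkdir -p pics; cat > h.py <<'E'
from workcell import *
import numpy as np, cv2
from scipy.spatial.transform import Rotation as R
np.set_printoptions(precision=4,suppress=True)
E
python3 - <<'E'
from h import *
o=get_obs(); print({k:np.round(v,4) for k,v in o.items()})
for c in ["scene","side"]:
    im=snapshot(c); cv2.imwrite(f"pics/{c}0.png",im); i=camera_info(c); print(c,i)
    for l in ["pole_grip","pole_hook","pole_collar","stand_seat","locker","hatch_hinge","eye","stop","tape_roll","septa_box","brass_weight"]:
        print(l,[(np.round(d["at"],4),round(d["conf"],2)) for d in place_of(c,l)[:2]])
print(get_obs()["t"])
E
```

```text
{'t': np.float64(0.0), 'joint_pos': array([-0.1505,  0.2074,  1.543 ,  0.    ,  1.3935, -0.1505]), 'joint_vel': array([ 0.0011,  0.0001, -0.0014, -0.0023, -0.0005, -0.0007]), 'tau': array([  0.0004, -38.3034, -29.1595,  -0.0002,   0.0106,   0.0001]), 'position': array([0.5742, 0.0001, 0.2301]), 'eef_rot': array([-3.1393, -0.0004,  1.5708]), 'ft_force': array([ 0.0182, -0.4229,  0.4406]), 'moment': array([0.0272, 0.0326, 0.0247]), 'grip_force': np.float64(0.0), 'width': np.float64(0.085)}
scene {'fx': 402.8583249027889, 'fy': 402.8583249027889, 'cx': 317.8697644889552, 'cy': 204.77186753816625, 'eye': array([ 0.0778, -0.7813,  0.8591]), 'orientation': array([-2.238 ,  0.0125, -0.5076])}
pole_grip [(array([0.4756, 0.1491, 0.1554]), 0.63)]
pole_hook [(array([0.4779, 0.1299, 0.0238]), 0.72)]
pole_collar [(array([0.4737, 0.1532, 0.1212]), 0.6)]
stand_seat [(array([0.4732, 0.1528, 0.1181]), 0.81)]
locker [(array([ 0.5939, -0.1991,  0.0024]), 0.62)]
hatch_hinge [(array([ 0.5971, -0.1988,  0.0563]), 0.57)]
eye [(array([ 0.5757, -0.1895,  0.1945]), 0.64)]
stop [(array([ 0.5124, -0.1779,  0.01
[... 228 characters left out ...]
8831, 0.4953]), 'orientation': array([-1.9752, -0.0271, -3.0063])}
pole_grip [(array([0.4798, 0.1532, 0.1503]), 0.87)]
pole_hook [(array([ 0.5916, -0.197 ,  0.0012]), 0.74)]
pole_collar [(array([0.4773, 0.1469, 0.1168]), 0.73)]
stand_seat [(array([0.4771, 0.1514, 0.1124]), 0.96)]
locker [(array([ 0.5912, -0.201 ,  0.0019]), 0.66)]
hatch_hinge [(array([ 0.591 , -0.1979,  0.0556]), 0.96)]
eye [(array([ 0.574 , -0.1924,  0.19  ]), 0.65)]
stop []
tape_roll [(array([ 0.4251, -0.2724, -0.0049]), 0.67), (array([ 0.5897, -0.1972,  0.055 ]), 0.22)]
septa_box [(array([ 0.4127, -0.1   ,  0.0011]), 0.62), (array([0.475 , 0.1489, 0.1144]), 0.56)]
brass_weight [(array([0.4257, 0.2923, 0.0038]), 0.58)]
1.2
```

View pics/scene0.png

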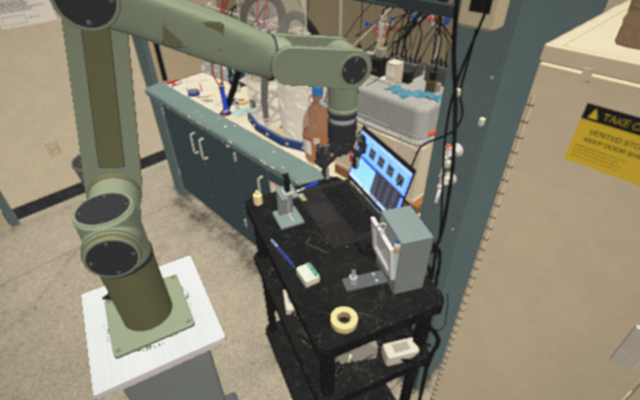

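View pics/side0.png

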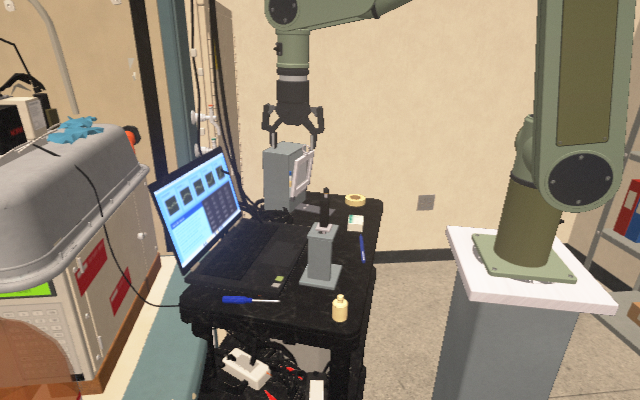

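The scene picture shows the stand with the pole at about (287,195), the locker at about (400,250) with its hatch slightly ajar, the stop at (352,278), the carton at (307,273) and the tape at (344,320). The side picture agrees: pole at (325,200), weight at (340,308). I'll go above the pole and look with the wrist camera.

Request:
{"name": "jog_arm", "arguments": {"commands": [[0,[0.075,-0.049,-0.035],[0,0,0]],[0,[0.075,-0.049,-0.035],[0,0,0]],[0,[0.075,-0.049,-0.035],[0,0,0]],[0,[0.075,-0.049,-0.035],[0,0,0]],[0,[0,0,0],[0,0,0.22]],[0,[0,0,0],[0,0,0.22]],[0,[0,0,0],[0,0,0.22]],[0,[0,0,0],[0,0,0.22]],[0,[0,0,0],[0,0,0]]]}}

```text
t: 2.33
position: [0.477, 0.15, 0.3013]
eef_rot: [3.142, -0.0, 0.882]
ft_force: [0.0, -0.2, 0.2]
width: 0.0853
grip_force: 0.0
```

```bash
python3 - <<'E'
from h import *
o=get_obs(); print(o["t"],o["position"],o["eef_rot"],o["joint_pos"])
im=snapshot("wrist"); cv2.imwrite("pics/w1.png",im); i=camera_info("wrist"); print(i)
for l in ["pole_grip","pole_hook","pole_collar","stand_seat"]:
    print(l,[(np.round(d["at"],4),round(d["conf"],2)) for d in place_of("wrist",l)[:2]])
E
```

```text
2.325 [0.477  0.15   0.3013] [ 3.1415 -0.0001  0.8817] [ 0.1315 -0.0032  1.6268  0.      1.5178  0.8205]
{'fx': 287.33687126339686, 'fy': 287.33687126339686, 'cx': 321.56261108859974, 'cy': 200.15241696999644, 'mount': array([[ 0.0009, -0.95  , -0.3122,  0.0802],
       [ 1.    ,  0.0008,  0.0003,  0.    ],
       [-0.0001, -0.3122,  0.95  , -0.1425],
       [ 0.    ,  0.    ,  0.    ,  1.    ]])}
pole_grip [(array([0.4761, 0.1512, 0.1574]), 0.79)]
pole_hook []
pole_collar [(array([0.4702, 0.1538, 0.1193]), 0.88), (array([0.423 , 0.2934, 0.004 ]), 0.52)]
stand_seat [(array([0.4785, 0.1582, 0.1139]), 0.82)]
```

View pics/w1.png

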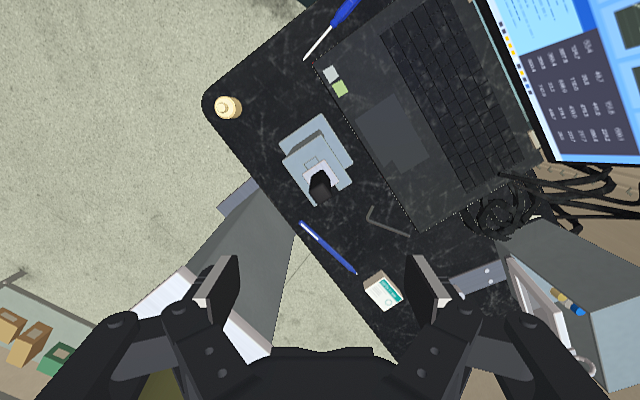

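```bash
python3 - <<'E'
from h import *
im=cv2.imread("pics/w1.png"); c=cv2.resize(im[100:225,265:385],None,fx=5,fy=5,interpolation=cv2.INTER_CUBIC)[:600]
cv2.imwrite("pics/w1c.png",c)
E
```

```text
(no output)
```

View pics/w1c.png

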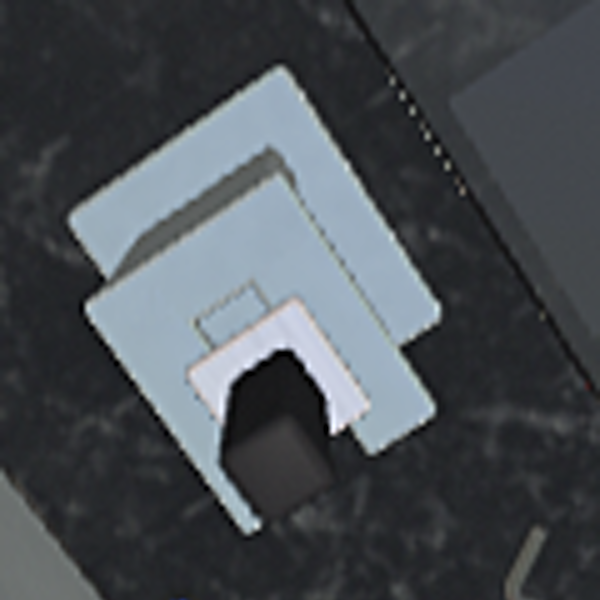

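```bash
cat >> h.py <<'E'
def ray(uv,z,pos,rpy,cam="wrist"):
    i=camera_info(cam)
    if cam=="wrist":
        T=np.eye(4);T[:3,:3]=R.from_euler("xyz",rpy).as_matrix();T[:3,3]=pos; T=T@i["mount"]
    else:
        T=np.eye(4);T[:3,:3]=R.from_euler("xyz",i["orientation"]).as_matrix();T[:3,3]=i["eye"]
    d=T[:3,:3]@np.array([(uv[0]-i["cx"])/i["fx"],(uv[1]-i["cy"])/i["fy"],1]); e=T[:3,3]
    return e+d*(z-e[2])/d[2]
E
python3 - <<'E'
from h import *
p,r=[.477,.15,.3013],[3.1415,-.0001,.8817]
def g(n,z,pts):
    q=[ray((265+(u+.5)/5-.5,100+(v+.5)/5-.5),z,p,r) for u,v in pts]
    print(n,*[x[:2] for x in q])
    for a,b in zip(q,q[1:]): d=b-a; print("  len",np.linalg.norm(d),"ang",np.degrees(np.arctan2(d[1],d[0])))
g("fork",.115,[(87,307),(281,172),(437,408),(248,533)])
g("base",.01,[(68,218),(285,65),(442,310)])
g("collar",.121,[(188,375),(297,298),(370,408)])
g("top",.187,[(280,468)])
E
```

```text
fork [0.4543 0.1941] [0.5083 0.1892] [0.502  0.1238] [0.4476 0.1281]
  len 0.05413982086418848 ang -5.195724083609593
  len 0.06569183572477155 ang -95.42739365756702
  len 0.05462901086301407 ang 175.44411869294703
base [0.4443 0.2119] [0.5221 0.2045] [0.5137 0.1191]
  len 0.07810770350978696 ang -5.428740586341173
  len 0.08589023691686078 ang -95.61975164409539
collar [0.4631 0.1679] [0.4937 0.1658] [0.4905 0.1352]
  len 0.030684657294954017 ang -3.9973244878016683
  len 0.030716661293714354 ang -95.90315524706118
top [0.478  0.1525]
```

Request:
{"name": "jog_arm", "arguments": {"commands": [[0,[0,0,0],[0,0,0.207]],[0,[0,0,0],[0,0,0.207]],[0,[0,0,0],[0,0,0.207]],[0,[0,0,0],[0,0,0.207]],[0,[0,0,0],[0,0,0.207]],[0,[0,0,0],[0,0,0.207]],[0,[0,-0.004,0.06],[0,0,0]],[0,[0,0,0.06],[0,0,0]],[0,[0,0,0],[0,0,0]]]}}

```text
t: 3.7
position: [0.4751, 0.1517, 0.2386]
eef_rot: [3.14, 0.006, -0.095]
ft_force: [-0.8, 0.4, 0.1]
width: 0.0855
grip_force: 0.0
```

```bash
python3 - <<'E'
from h import *
o=get_obs(); print(o["t"],o["position"],o["eef_rot"],o["joint_pos"])
im=snapshot("wrist"); cv2.imwrite("pics/w2.png",im)
for l in ["pole_grip","pole_collar","stand_seat"]:
    print(l,[(np.round(d["at"],4),round(d["conf"],2)) for d in place_of("wrist",l)[:2]])
E
```

```text
3.7 [0.4751 0.1517 0.2386] [ 3.1401  0.0062 -0.0951] [ 0.1353  0.0414  1.7108 -0.      1.3957  1.8012]
pole_grip [(array([0.4777, 0.1512, 0.1602]), 0.72)]
pole_collar [(array([0.4735, 0.151 , 0.1175]), 0.73)]
stand_seat []
```

View pics/w2.png

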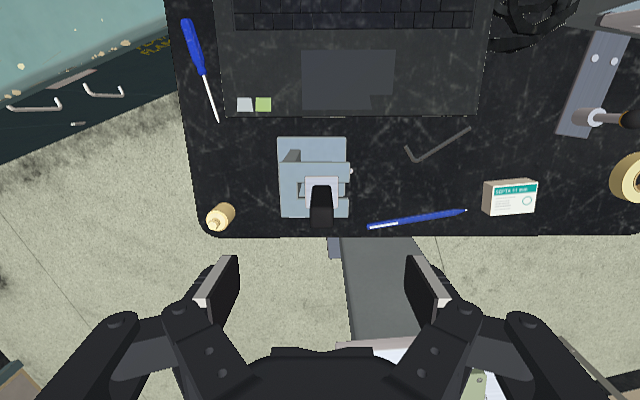

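The wrist picture shows the black grip at (321,205), centred between the pads (~218 and 425) and aligned with the image. The fork opens to the right, as expected. I'll go down and grasp.

Request:
{"name": "jog_arm", "arguments": {"commands": [[0,[0,0,0.07],[0,0,0]],[0,[0,0,0.07],[0,0,0]],[0,[0,0,0.07],[0,0,0]],[0,[0,0,0],[0,0,0]],[0.5,[0,0,0],[0,0,0]],[1,[0,0,0],[0,0,0]],[1,[0,0,0],[0,0,0]],[1,[0,0,0],[0,0,0]],[1,[0,0,0],[0,0,0]]], "squeeze": 90}}

```text
t: 5.03
position: [0.478, 0.152, 0.1374]
eef_rot: [-3.141, -0.002, -0.096]
ft_force: [-0.2, -1.4, 4.6]
width: 0.0167
grip_force: 87.9
```

```bash
python3 - <<'E'
from h import *
o=get_obs(); print(o["t"],o["position"],o["eef_rot"],o["joint_pos"],o["width"],o["grip_force"],o["ft_force"])
E
```

```text
5.025 [0.478  0.152  0.1374] [-3.1413 -0.002  -0.0958] [ 0.1353  0.1514  1.8144 -0.0002  1.1738  1.8019] 0.016748629503581004 87.88754224777222 [-0.2304 -1.3786  4.5702]
```

Request:
{"name": "jog_arm", "arguments": {"commands": [[1,[0,0,-0.02],[0,0,0]],[1,[0,0,0],[0,0,0]],[1,[0,0.05,0],[0,0,0]],[1,[0,0.06,0],[0,0,0]],[1,[0,0.05,0],[0,0,0]],[1,[0,0,-0.08],[0,0,0]],[1,[0,0,-0.09],[0,0,0]],[1,[0,0,-0.09],[0,0,0]],[1,[0,0,-0.06],[0,0,0]],[1,[0,0,0],[0,0,0]]]}}

```text
t: 6.28
position: [0.4711, 0.0723, 0.3088]
eef_rot: [-3.141, -0.006, -0.096]
ft_force: [-0.1, 0.2, -0.9]
width: 0.0172
grip_force: 87.9
```

Request:
{"name": "jog_arm", "arguments": {"commands": [[1,[0.033,0.08,0],[0,0,0]],[1,[0.033,0.08,0],[0,0,0]],[1,[0.033,0.08,0],[0,0,0]],[1,[0.033,0.08,0],[0,0,0]],[1,[0,0,0],[0,0,0.206]],[1,[0,0,0],[0,0,0]],[1,[0,0,0],[0,0,0]]]}}

```text
t: 7.15
position: [0.5192, -0.0926, 0.3047]
eef_rot: [-3.141, 0.003, -0.255]
ft_force: [-0.5, 0.0, -0.7]
width: 0.0171
grip_force: 88.3
```

```bash
python3 - <<'E'
from h import *
o=get_obs(); print(o["t"],o["position"],o["eef_rot"],o["joint_pos"],o["width"],o["grip_force"],o["ft_force"])
im=snapshot("wrist"); cv2.imwrite("pics/w3.png",im)
for c in ["wrist","scene","side"]:
    if c!="wrist": cv2.imwrite(f"pics/{c}3.png",snapshot(c))
    for l in ["pole_hook","pole_collar","pole_grip","eye","hatch_hinge","stop","locker"]:
        print(c,l,[(np.round(d["at"],4),round(d["conf"],2)) for d in place_of(c,l)[:2]])
E
```

```text
7.15 [ 0.5192 -0.0926  0.3047] [-3.1413  0.0027 -0.2549] [-0.3408  0.0577  1.5576  0.0001  1.529   1.4849] 0.01714160437591578 88.27327966690063 [-0.5047  0.0122 -0.6727]
wrist pole_hook [(array([ 0.5132, -0.1108,  0.1951]), 0.97)]
wrist pole_collar [(array([ 0.5121, -0.0923,  0.2854]), 0.98)]
wrist pole_grip [(array([ 0.519 , -0.0917,  0.3225]), 0.89)]
wrist eye [(array([ 0.5744, -0.1896,  0.1965]), 0.93)]
wrist hatch_hinge [(array([ 0.5902, -0.1998,  0.0578]), 0.72)]
wrist stop [(array([ 0.5115, -0.1762,  0.0055]), 0.75), (array([0.4767, 0.1562, 0.1161]), 0.31)]
wrist locker [(array([ 0.5923, -0.1961, -0.0035]), 0.72)]
scene pole_hook [(array([ 0.5157, -0.1147,  0.1915]), 0.78), (array([0.4754, 0.1511, 0.1184]), 0.31)]
scene pole_collar [(array([ 0.5144, -0.0932,  0.288 ]), 0.52)]
scene pole_grip [(array([ 0.5173, -0.0924,  0.3255]), 0.46)]
scene eye [(array([ 0.5743, -0.1924,  0.1957]), 0.56), (array([ 0.5179, -0.0925,  0.2867]), 0.36)]
scene hatch_hinge [(array([ 0.5936, -0.197 ,  0.0516]), 0.75)]
scene stop []
scene locker [(array([ 0.5937, -0.2013, -0.    ]), 0.61)]
side pole_hook [(array([ 0.5166, -0.1131,  0.1987]), 0.65), (array([ 0.4149, -0.1008, -0.0016]), 0.57)]
side pole_collar [(array([ 0.5204, -0.0943,  0.2829]), 0.52), (array([0.4776, 0.1537, 0.1114]), 0.46)]
side pole_grip [(array([ 0.5171, -0.0936,  0.3261]), 0.7)]
side eye [(array([ 0.5732, -0.1921,  0.1928]), 0.9), (array([ 0.5911, -0.2002,  0.0006]), 0.65)]
side hatch_hinge [(array([ 0.5879, -0.1972,  0.057 ]), 0.83)]
side stop [(array([ 0.5084, -0.1793,  0.0035]), 0.54)]
side locker [(array([ 0.5898, -0.1991,  0.0047]), 0.83)]
```

View pics/w3.png

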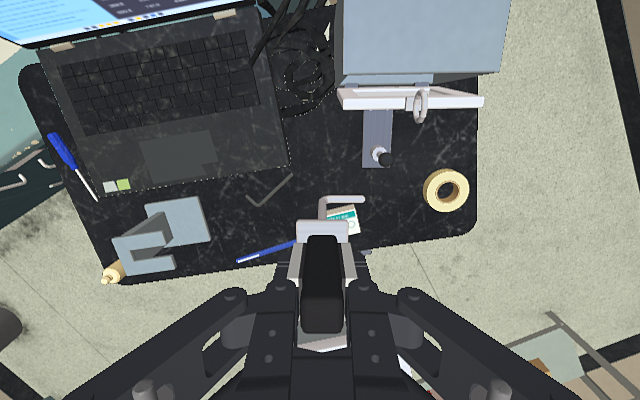

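The wrist picture shows the foot tip at (365,198), the eye at (420,106) and the hatch edge level in the image, so tool yaw matches the locker. The stop is at (381,156). The estimates are consistent. I'll line up beside the eye.

Request:
{"name": "jog_arm", "arguments": {"commands": [[1,[0.052,0,0.0],[0,0,0]],[1,[0.052,0.02,0.004],[0,0,0]],[1,[0.052,0.02,0],[0,0,0]],[1,[0,0,0],[0,0,0]],[1,[0,0,0],[0,0,0]]]}}

```text
t: 8.98
position: [0.5899, -0.1321, 0.304]
eef_rot: [-3.141, 0.001, -0.258]
ft_force: [-0.0, -0.8, -0.4]
width: 0.0172
grip_force: 88.3
```

```bash
python3 - <<'E'
from h import *
o=get_obs(); print(o["t"],o["position"],o["eef_rot"],o["width"],o["ft_force"])
S=[]
for c in ["wrist","scene","side"]:
    im=snapshot(c); cv2.imwrite(f"pics/{c}4.png",im)
    for l in ["pole_hook","eye"]:
        r=place_of(c,l)[:1]; print(c,l,[(np.round(d["at"],4),round(d["conf"],2)) for d in r])
        if r:
            i=camera_info(c)
            if c!="wrist":
                T=R.from_euler("xyz",i["orientation"]).as_matrix(); q=T.T@(np.array(r[0]["at"])-i["eye"])
            else:
                M=np.eye(4);M[:3,:3]=R.from_euler("xyz",o["eef_rot"]).as_matrix();M[:3,3]=o["position"]; q=(np.linalg.inv(M@i["mount"])@np.append(r[0]["at"],1))[:3]
            u=int(i["fx"]*q[0]/q[2]+i["cx"]);v=int(i["fy"]*q[1]/q[2]+i["cy"]); print(u,v)
            if l=="eye":
                k=im[max(v-30,0):max(v-30,0)+60,u-30:u+30]; S.append(cv2.resize(k,(266,266) if k.size else None,interpolation=cv2.INTER_CUBIC))
cv2.imwrite("pics/c4.png",np.hstack(S))
E
```

```text
8.975 [ 0.5899 -0.1321  0.304 ] [-3.1413  0.0011 -0.2576] 0.017153080426480383 [-0.0125 -0.7734 -0.4198]
wrist pole_hook [(array([ 0.5824, -0.1528,  0.1932]), 0.88)]
345 198
wrist eye [(array([ 0.5732, -0.1908,  0.1945]), 0.89)]
387 198
scene pole_hook [(array([ 0.5857, -0.1536,  0.1907]), 0.55)]
374 217
scene eye [(array([ 0.5767, -0.1926,  0.192 ]), 0.75)]
381 226
side pole_hook [(array([ 0.5867, -0.1521,  0.197 ]), 0.69)]
299 150
side eye [(array([ 0.5751, -0.1936,  0.194 ]), 0.66)]
305 147
```

View pics/c4.png

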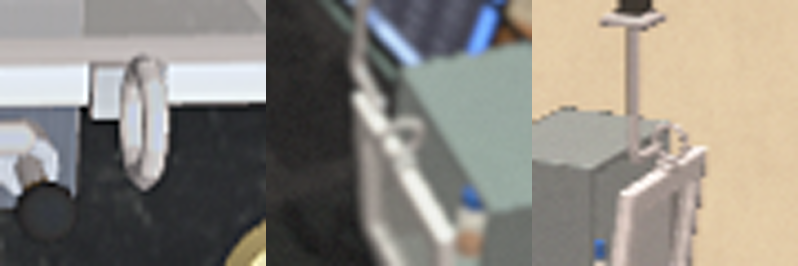

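```bash
python3 - <<'E'
import cv2,numpy as np
a=cv2.imread("pics/wrist4.png")[150:250,315:435]; b=cv2.imread("pics/side4.png")[110:190,270:340]
a=cv2.resize(a,(480,400),interpolation=cv2.INTER_CUBIC); b=cv2.resize(b,(315,400),interpolation=cv2.INTER_CUBIC)
cv2.imwrite("pics/c5.png",np.hstack([a,b]))
E
```

```text
(no output)
```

View pics/c5.png

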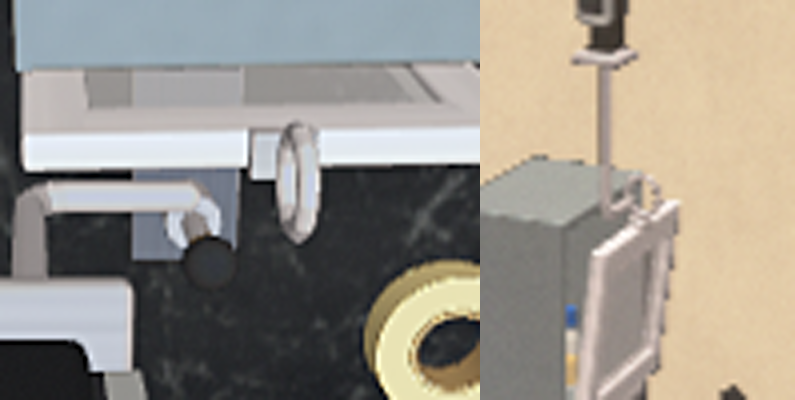

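The crop shows the foot's centre line at about row 197 and the ring's centre at about 182, which means the foot must go roughly 2–3 mm further in +x. The tip is 15 px short of the ring. I'll correct and insert.

Request:
{"name": "jog_arm", "arguments": {"commands": [[1,[0.005,0,0],[0,0,0]],[1,[0,0.018,0],[0,0,0]],[1,[0,0.018,0],[0,0,0]],[1,[0,0.018,0],[0,0,0]],[1,[0,0,0],[0,0,0]]]}}

```text
t: 10.05
position: [0.5855, -0.1603, 0.3043]
eef_rot: [3.142, 0.0, -0.259]
ft_force: [-0.1, 0.2, -0.9]
width: 0.0166
grip_force: 88.3
```

Request:
{"name": "jog_arm", "arguments": {"commands": [[1,[0,0.014,0],[0,0,0]],[1,[0,0.012,0],[0,0,0]],[1,[0,0,0],[0,0,0]],[1,[0,0,0],[0,0,0]]]}}

```text
t: 10.55
position: [0.5825, -0.1717, 0.3043]
eef_rot: [-3.141, 0.0, -0.258]
ft_force: [-0.5, 0.0, 0.0]
width: 0.0169
grip_force: 88.3
```

```bash
python3 - <<'E'
from h import *
o=get_obs(); print(o["t"],o["position"],o["eef_rot"],o["width"],o["ft_force"],o["moment"])
for c in ["wrist","scene","side"]:
    im=snapshot(c); cv2.imwrite(f"pics/{c}6.png",im)
    for l in ["pole_hook","eye"]:
        r=place_of(c,l)[:1]; print(c,l,[(np.round(d["at"],4),round(d["conf"],2)) for d in r])
a=cv2.imread("pics/wrist6.png")[130:250,290:430]; b=cv2.imread("pics/side6.png")[110:190,270:340]
a=cv2.resize(a,(466,400),interpolation=cv2.INTER_CUBIC); b=cv2.resize(b,(315,400),interpolation=cv2.INTER_CUBIC)
cv2.imwrite("pics/c6.png",np.hstack([a,b]))
E
```

```text
10.55 [ 0.5825 -0.1717  0.3043] [-3.1414  0.     -0.2576] 0.016892044653582874 [-0.5302  0.0287  0.0259] [ 0.0148  0.0072 -0.0357]
wrist pole_hook [(array([ 0.5757, -0.1932,  0.192 ]), 0.78)]
wrist eye [(array([ 0.5752, -0.189 ,  0.1964]), 0.67)]
scene pole_hook [(array([ 0.5774, -0.1907,  0.1916]), 0.5)]
scene eye [(array([ 0.5759, -0.1909,  0.1927]), 0.74)]
side pole_hook [(array([ 0.5784, -0.1907,  0.1941]), 0.55)]
side eye [(array([ 0.5702, -0.1909,  0.1892]), 0.75)]
```

View pics/c6.png

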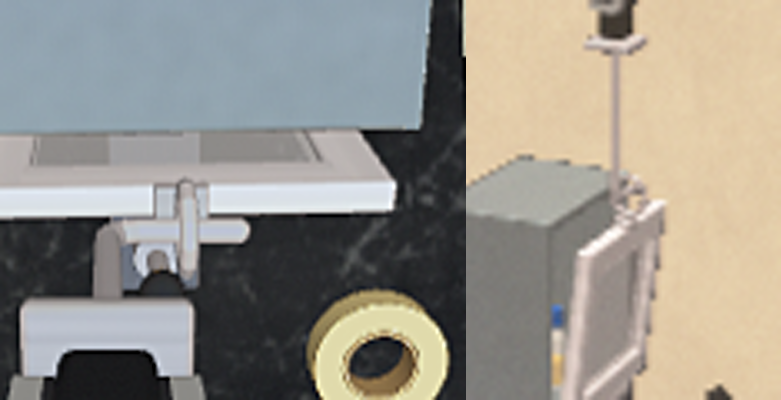

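The foot passes centrally through the ring (ring at x≈187, foot x 105–250 in the crop). Now I'll swing along the arc to about 1.0 rad.

Request:
{"name": "jog_arm", "arguments": {"commands": [[1,[-0.03,0,0.005],[0,0,0]],[1,[-0.029,0,0.009],[0,0,0]],[1,[-0.028,0,0.012],[0,0,0]],[1,[-0.027,0,0.015],[0,0,0]],[1,[-0.024,0,0.017],[0,0,0]],[1,[-0.022,0,0.02],[0,0,0]],[1,[-0.02,0,0.022],[0,0,0]],[1,[-0.018,0,0.025],[0,0,0]],[1,[0,0,0],[0,0,0]]]}}

```text
t: 12.12
position: [0.4854, -0.1458, 0.2406]
eef_rot: [-3.141, 0.003, -0.258]
ft_force: [0.1, -0.0, -1.3]
width: 0.0171
grip_force: 88.4
```

```bash
python3 - <<'E'
from h import *
o=get_obs(); print(o["t"],o["position"],o["eef_rot"],o["width"],o["ft_force"],o["moment"])
for c in ["wrist","scene","side"]:
    im=snapshot(c); cv2.imwrite(f"pics/{c}7.png",im)
    for l in ["pole_hook","eye"]:
        r=place_of(c,l)[:1]; print(c,l,[(np.round(d["at"],4),round(d["conf"],2)) for d in r])
print(get_obs()["ft_force"])
E
```

```text
12.125 [ 0.4854 -0.1458  0.2406] [-3.1406  0.0034 -0.2578] 0.017091768140222608 [ 0.088  -0.0291 -1.3117] [ 0.0139  0.0093 -0.0164]
wrist pole_hook [(array([ 0.4797, -0.1619,  0.1276]), 0.74)]
wrist eye [(array([ 0.4814, -0.1686,  0.1341]), 0.69)]
scene pole_hook [(array([ 0.4832, -0.1648,  0.1301]), 0.73)]
scene eye [(array([ 0.4826, -0.1673,  0.1343]), 0.74)]
side pole_hook [(array([ 0.4825, -0.1656,  0.1335]), 0.72)]
side eye [(array([ 0.5893, -0.2   ,  0.0002]), 0.62)]
[ 0.0886 -0.0742 -1.685 ]
```

```bash
python3 - <<'E'
from h import *
p,r=[.5899,-.1321,.304],[-3.1413,.0011,-.2576]
p3,r3=[.5192,-.0926,.3047],[-3.1413,.0027,-.2549]
for z in np.arange(.045,.09,.005): print(z,ray((366.7,215),z,p,r)[:2],ray((385.5,159),z,p3,r3)[:2])
b=np.array([.591,-.1985]); a=np.radians(-14.5)
print("stop xy",b-.085*np.array([np.cos(a),np.sin(a)]))
E
```

```text
0.045 [ 0.4997 -0.1781] [ 0.5046 -0.1815]
0.049999999999999996 [ 0.5018 -0.1778] [ 0.5057 -0.1807]
0.05499999999999999 [ 0.5039 -0.1775] [ 0.5069 -0.1798]
0.05999999999999999 [ 0.506  -0.1771] [ 0.508 -0.179]
0.06499999999999999 [ 0.5081 -0.1768] [ 0.5092 -0.1782]
0.06999999999999998 [ 0.5102 -0.1765] [ 0.5103 -0.1773]
0.07499999999999998 [ 0.5123 -0.1762] [ 0.5115 -0.1765]
0.07999999999999999 [ 0.5143 -0.1759] [ 0.5126 -0.1756]
0.08499999999999998 [ 0.5164 -0.1756] [ 0.5138 -0.1748]
stop xy [ 0.5087 -0.1772]
```

Request:
{"name": "jog_arm", "arguments": {"commands": [[1,[-0.006,0,0.009],[0,0,0]],[1,[-0.006,0,0.01],[0,0,0]],[1,[0,0,0],[0,0,0]]]}}

```text
t: 12.95
position: [0.4807, -0.1449, 0.2318]
eef_rot: [-3.141, 0.0, -0.258]
ft_force: [0.4, -0.5, -1.1]
width: 0.0168
grip_force: 88.4
```

Request:
{"name": "jog_arm", "arguments": {"commands": [[1,[-0.005,0,0.01],[0,0,0]],[1,[-0.004,0,0.01],[0,0,0]],[1,[0,0,0],[0,0,0]]]}}

```text
t: 13.32
position: [0.476, -0.1437, 0.2215]
eef_rot: [-3.141, 0.001, -0.258]
ft_force: [-0.1, -0.2, -0.7]
width: 0.0168
grip_force: 88.4
```

Request:
{"name": "jog_arm", "arguments": {"commands": [[1,[-0.004,0,0.01],[0,0,0]],[1,[0,0,0],[0,0,0]]]}}

```text
t: 13.58
position: [0.4743, -0.1432, 0.2167]
eef_rot: [-3.141, 0.001, -0.258]
ft_force: [0.6, 0.1, 0.2]
width: 0.0173
grip_force: 88.4
```

Request:
{"name": "jog_arm", "arguments": {"commands": [[1,[-0.0035,0,0.01],[0,0,0]],[1,[0,0,0],[0,0,0]]]}}

```text
t: 13.82
position: [0.4727, -0.1428, 0.2118]
eef_rot: [-3.141, 0.001, -0.258]
ft_force: [0.3, -0.2, -0.1]
width: 0.0169
grip_force: 88.4
```

Request:
{"name": "jog_arm", "arguments": {"commands": [[1,[-0.003,0,0.008],[0,0,0]],[1,[0,0,0],[0,0,0]]]}}

```text
t: 14.08
position: [0.4717, -0.1426, 0.2085]
eef_rot: [3.142, -0.001, -0.258]
ft_force: [1.4, 0.0, 0.7]
width: 0.0168
grip_force: 88.9
```

Request:
{"name": "jog_arm", "arguments": {"commands": [[1,[-0.002,0,0.006],[0,0,0]],[1,[0,0,0],[0,0,0]]]}}

```text
t: 14.32
position: [0.4713, -0.1425, 0.2065]
eef_rot: [3.141, -0.002, -0.258]
ft_force: [-0.2, 1.4, 5.1]
width: 0.0172
grip_force: 89.6
```

Request:
{"name": "jog_arm", "arguments": {"commands": [[1,[-0.002,0,0.006],[0,0,0]],[1,[0,0,0],[0,0,0]]]}}

```text
t: 14.58
position: [0.471, -0.1425, 0.2047]
eef_rot: [3.141, -0.004, -0.258]
ft_force: [0.1, 1.4, 9.1]
width: 0.0171
grip_force: 90.1
```

Request:
{"name": "jog_arm", "arguments": {"commands": [[1,[-0.001,0,0.005],[0,0,0]],[1,[0,0,0],[0,0,0]],[1,[0,0,0],[0,0,0]]]}}

```text
t: 14.95
position: [0.4709, -0.1424, 0.2033]
eef_rot: [3.141, -0.005, -0.258]
ft_force: [-0.7, 0.8, 15.5]
width: 0.0172
grip_force: 90.7
```

Request:
{"name": "jog_arm", "arguments": {"commands": [[1,[0,0,-0.006],[0,0,0]],[1,[0,0,-0.004],[0,0,0]],[1,[0,0,0],[0,0,0]]]}}

```text
t: 15.32
position: [0.4709, -0.1424, 0.2067]
eef_rot: [3.141, -0.005, -0.257]
ft_force: [2.0, 0.2, 7.5]
width: 0.0174
grip_force: 89.1
```

Request:
{"name": "jog_arm", "arguments": {"commands": [[1,[0,0,-0.004],[0,0,0]],[1,[0,0,0],[0,0,0]]]}}

```text
t: 15.58
position: [0.4705, -0.1424, 0.2076]
eef_rot: [3.141, -0.004, -0.258]
ft_force: [4.6, -0.9, 4.1]
width: 0.0168
grip_force: 88.8
```

Request:
{"name": "jog_arm", "arguments": {"commands": [[1,[0.005,0,-0.004],[0,0,0]],[1,[0,0,0],[0,0,0]]]}}

```text
t: 15.82
position: [0.4713, -0.1425, 0.2085]
eef_rot: [3.142, 0.001, -0.258]
ft_force: [2.4, -0.7, 2.0]
width: 0.0169
grip_force: 88.6
```

Request:
{"name": "jog_arm", "arguments": {"commands": [[1,[0.002,0,-0.003],[0,0,0]],[1,[0,0,0],[0,0,0]]]}}

```text
t: 16.08
position: [0.4714, -0.1424, 0.2095]
eef_rot: [-3.141, 0.003, -0.258]
ft_force: [1.5, 0.3, 0.4]
width: 0.0171
grip_force: 88.6
```

Request:
{"name": "jog_arm", "arguments": {"commands": [[1,[0.004,0,-0.004],[0,0,0]],[1,[0,0,0],[0,0,0]]]}}

```text
t: 16.32
position: [0.4737, -0.1429, 0.2117]
eef_rot: [-3.141, 0.002, -0.258]
ft_force: [-0.0, 0.1, -1.8]
width: 0.0173
grip_force: 88.5
```

Request:
{"name": "jog_arm", "arguments": {"commands": [[1,[0.002,0,-0.003],[0,0,0]],[1,[0,0,0],[0,0,0]]]}}

```text
t: 16.58
position: [0.4753, -0.1435, 0.2138]
eef_rot: [-3.142, 0.0, -0.258]
ft_force: [-0.3, -0.5, -1.0]
width: 0.0169
grip_force: 88.5
```

```bash
python3 - <<'E'
from h import *
o=get_obs(); print(o["t"],o["position"],o["eef_rot"],o["width"],o["ft_force"],o["moment"])
for c in ["wrist","scene"]:
    im=snapshot(c); cv2.imwrite(f"pics/{c}8.png",im)
    for l in ["pole_hook","eye","pole_collar"]:
        r=place_of(c,l)[:1]; print(c,l,[(np.round(d["at"],4),round(d["conf"],2)) for d in r])
E
```

```text
16.575 [ 0.4753 -0.1435  0.2138] [-3.1416  0.0002 -0.2576] 0.016864830160518124 [-0.3093 -0.5376 -0.9949] [-0.0321 -0.0365 -0.0216]
wrist pole_hook [(array([ 0.469 , -0.1613,  0.1027]), 0.63)]
wrist eye [(array([ 0.4637, -0.1634,  0.1063]), 0.97)]
wrist pole_collar [(array([ 0.4705, -0.1413,  0.1969]), 0.75)]
scene pole_hook [(array([ 0.591 , -0.1977,  0.0532]), 0.47)]
scene eye [(array([ 0.4662, -0.1637,  0.1045]), 0.67)]
scene pole_collar [(array([ 0.471 , -0.1423,  0.1958]), 0.74)]
```

Request:
{"name": "jog_arm", "arguments": {"commands": [[1,[0,-0.008,0],[0,0,0]],[1,[0,-0.008,0],[0,0,0]],[1,[0,0,0],[0,0,0]]]}}

```text
t: 17.35
position: [0.4775, -0.1354, 0.2138]
eef_rot: [-3.142, 0.0, -0.257]
ft_force: [-0.4, 0.3, -1.4]
width: 0.0168
grip_force: 88.4
```

Request:
{"name": "jog_arm", "arguments": {"commands": [[1,[0,-0.02,0],[0,0,0]],[1,[0,-0.03,0],[0,0,0]],[1,[0,-0.03,0],[0,0,0]],[1,[0,0,0],[0,0,0]]]}}

```text
t: 17.85
position: [0.4879, -0.0957, 0.2138]
eef_rot: [-3.141, 0.0, -0.255]
ft_force: [-0.5, -0.6, -1.3]
width: 0.0172
grip_force: 88.4
```

```bash
python3 - <<'E'
from h import *
o=get_obs(); print(o["t"],o["position"],o["eef_rot"],o["width"],o["ft_force"],o["moment"])
im=snapshot("wrist"); cv2.imwrite("pics/w9.png",im)
for c in ["wrist","scene","side"]:
    if c!="wrist": cv2.imwrite(f"pics/{c}9.png",snapshot(c))
    for l in ["pole_hook","eye","pole_collar"]:
        r=place_of(c,l)[:1]; print(c,l,[(np.round(d["at"],4),round(d["conf"],2)) for d in r])
E
```

```text
17.85 [ 0.4879 -0.0957  0.2138] [-3.1415  0.0001 -0.2552] 0.017161589437380324 [-0.5011 -0.5695 -1.2819] [-0.0072  0.0362  0.0078]
wrist pole_hook [(array([ 0.4813, -0.1151,  0.103 ]), 0.8)]
wrist eye [(array([ 0.4669, -0.165 ,  0.1083]), 0.77)]
wrist pole_collar [(array([ 0.4828, -0.0943,  0.1935]), 0.55)]
scene pole_hook [(array([ 0.4857, -0.1168,  0.1008]), 0.76)]
scene eye [(array([ 0.4685, -0.1644,  0.1008]), 0.77)]
scene pole_collar [(array([ 0.4838, -0.096 ,  0.1957]), 0.54)]
side pole_hook [(array([ 0.4826, -0.117 ,  0.1061]), 0.6)]
side eye [(array([ 0.4653, -0.1671,  0.1051]), 0.82)]
side pole_collar [(array([ 0.4904, -0.0958,  0.1906]), 0.74)]
```

View pics/w9.png

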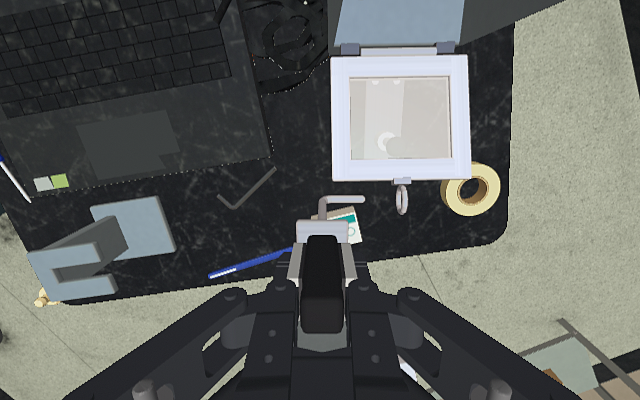

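The hatch stays down on the stop and the pole hangs aligned (foot at (345,198), eye at (402,198), no contact). Now back to the front of the stand.

Request:
{"name": "jog_arm", "arguments": {"commands": [[1,[0,0,0],[0,0,-0.203]],[1,[-0.017,-0.083,0],[0,0,0]],[1,[-0.017,-0.083,0],[0,0,0]],[1,[-0.017,-0.083,0],[0,0,0]],[1,[-0.017,-0.083,0],[0,0,0]],[1,[0,0,0.05],[0,0,0]],[1,[0,0,0.05],[0,0,0]],[1,[0,0,0.032],[0,0,0]],[1,[0,0,0],[0,0,0]],[1,[0,0,0],[0,0,0]]]}}

```text
t: 19.7
position: [0.4709, 0.0712, 0.1486]
eef_rot: [-3.141, -0.002, -0.099]
ft_force: [0.7, 0.4, -1.6]
width: 0.017
grip_force: 88.6
```

```bash
python3 - <<'E'
from h import *
o=get_obs(); print(o["t"],o["position"],o["eef_rot"],o["ft_force"])
im=snapshot("wrist"); cv2.imwrite("pics/w10.png",im)
t=np.array([.478,.152,.1474])-o["position"]; M=R.from_euler("xyz",o["eef_rot"]).as_matrix()
print("tool shift to above hang/0.5",M.T@t/.5, "dyaw/45",np.degrees(o["eef_rot"][2]+.0958)/45)
for c in ["wrist","scene","side"]:
    if c!="wrist": snapshot(c)
    for l in ["pole_hook","stand_seat","pole_collar"]:
        r=place_of(c,l)[:1]; print(c,l,[(np.round(d["at"],4),round(d["conf"],2)) for d in r])
E
```

```text
19.7 [0.4709 0.0712 0.1486] [-3.1415 -0.0016 -0.0986] [ 0.6907  0.436  -1.5924]
tool shift to above hang/0.5 [-0.0018 -0.1622  0.0025] dyaw/45 -0.003518584205090614
wrist pole_hook [(array([0.4655, 0.0513, 0.0372]), 0.56)]
wrist stand_seat [(array([0.4819, 0.1552, 0.1154]), 0.72)]
wrist pole_collar [(array([0.4661, 0.0706, 0.1308]), 0.74)]
scene pole_hook [(array([0.4678, 0.0496, 0.0361]), 0.52)]
scene stand_seat [(array([0.4736, 0.1548, 0.1171]), 0.95)]
scene pole_collar [(array([0.4705, 0.071 , 0.1291]), 0.69)]
side pole_hook []
side stand_seat [(array([0.4787, 0.1522, 0.1108]), 0.95)]
side pole_collar [(array([0.4728, 0.066 , 0.1216]), 0.72)]
```

Request:
{"name": "jog_arm", "arguments": {"commands": [[1,[-0.001,-0.04,0],[0,0,0]],[1,[-0.001,-0.04,0],[0,0,0]],[1,[0,-0.04,0],[0,0,0]],[1,[0,-0.03,0],[0,0,0]],[1,[0,-0.012,0],[0,0,0]],[1,[0,0,0],[0,0,0]],[1,[0,0,0],[0,0,0]]]}}

```text
t: 21.18
position: [0.4769, 0.1517, 0.1477]
eef_rot: [3.141, 0.0, -0.098]
ft_force: [-0.0, 0.3, -1.1]
width: 0.0171
grip_force: 88.5
```

Request:
{"name": "jog_arm", "arguments": {"commands": [[1,[0,0,0.01],[0,0,0]],[1,[0,0,0.008],[0,0,0]],[1,[0,0,0],[0,0,0]],[1,[0,0,0],[0,0,0]]]}}

```text
t: 21.68
position: [0.477, 0.152, 0.1387]
eef_rot: [3.142, 0.0, -0.098]
ft_force: [0.2, -0.3, -1.1]
width: 0.0171
grip_force: 88.5
```

Free so far. I'll feel for the seat in 1 mm steps.

Request:
{"name": "jog_arm", "arguments": {"commands": [[1,[0,0,0.003],[0,0,0]],[1,[0,0,0],[0,0,0]],[1,[0,0,0],[0,0,0]]]}}

```text
t: 22.05
position: [0.4772, 0.1522, 0.1374]
eef_rot: [-3.141, -0.0, -0.098]
ft_force: [-0.0, -1.0, -0.7]
width: 0.0166
grip_force: 88.7
```

Request:
{"name": "jog_arm", "arguments": {"commands": [[1,[0,0,0.002],[0,0,0]],[1,[0,0,0],[0,0,0]],[1,[0,0,0],[0,0,0]]]}}

```text
t: 22.42
position: [0.4772, 0.1521, 0.1374]
eef_rot: [3.142, -0.001, -0.098]
ft_force: [-1.7, -0.1, 6.0]
width: 0.017
grip_force: 89.4
```

Seated. I'll ease off slightly, open and retreat.

Request:
{"name": "jog_arm", "arguments": {"commands": [[1,[0,0,-0.001],[0,0,0]],[0.7,[0,0,0],[0,0,0]],[0.5,[0,0,0],[0,0,0]],[0.2,[0,0,0],[0,0,0]],[0,[0,0,0],[0,0,0]],[0,[0,0,0],[0,0,0]],[0,[0,0,0],[0,0,0]]], "squeeze": 20}}

```text
t: 23.3
position: [0.477, 0.1521, 0.1368]
eef_rot: [-3.142, -0.0, -0.098]
ft_force: [-0.3, -0.2, -0.9]
width: 0.0849
grip_force: 0.0
```

Request:
{"name": "jog_arm", "arguments": {"commands": [[0,[0,0,-0.04],[0,0,0]],[0,[0,0,-0.08],[0,0,0]],[0,[0,0,-0.1],[0,0,0]],[0,[0,0,-0.1],[0,0,0]],[0,[0,0,0],[0,0,0]],[0,[0,0,0],[0,0,0]]]}}

```text
t: 24.05
position: [0.4767, 0.152, 0.2964]
eef_rot: [3.141, 0.0, -0.098]
ft_force: [-0.0, 0.1, -0.6]
width: 0.0856
grip_force: 0.0
```

```bash
python3 - <<'E'
from h import *
o=get_obs(); print(o["t"],o["position"],o["eef_rot"],o["ft_force"],o["width"])
for c in ["wrist","scene","side"]:
    im=snapshot(c); cv2.imwrite(f"pics/{c}11.png",im)
    for l in ["pole_grip","pole_hook","stand_seat","pole_collar","eye","septa_box","tape_roll","brass_weight"]:
        r=place_of(c,l)[:1]; print(c,l,[(np.round(d["at"],4),round(d["conf"],2)) for d in r])
a=cv2.imread("pics/wrist11.png")[70:270,220:420]; b=cv2.imread("pics/side11.png")[130:300,230:400]
cv2.imwrite("pics/c11.png",np.hstack([cv2.resize(k,(400,400),interpolation=cv2.INTER_CUBIC) for k in (a,b)]))
E
```

```text
24.05 [0.4767 0.152  0.2964] [ 3.1415  0.0005 -0.0982] [-0.0238  0.1236 -0.6463] 0.08555098236500783
wrist pole_grip [(array([0.4739, 0.152 , 0.1562]), 0.62)]
wrist pole_hook [(array([0.4752, 0.1309, 0.0292]), 0.92)]
wrist stand_seat [(array([0.478 , 0.1559, 0.1125]), 0.75)]
wrist pole_collar [(array([0.4729, 0.1508, 0.1199]), 0.63)]
wrist eye [(array([ 0.4674, -0.1639,  0.1069]), 0.62)]
wrist septa_box [(array([ 0.4165, -0.0945,  0.0022]), 0.64)]
wrist tape_roll [(array([ 0.4244, -0.2706,  0.0002]), 0.93)]
wrist brass_weight [(array([0.425 , 0.2944, 0.0003]), 0.79)]
scene pole_grip [(array([0.4723, 0.1523, 0.1561]), 0.72)]
scene pole_hook [(array([0.4752, 0.1527, 0.1201]), 0.5)]
scene stand_seat [(array([0.4779, 0.1518, 0.1149]), 0.67)]
scene pole_collar [(array([0.4738, 0.152 , 0.1163]), 0.58)]
scene eye [(array([ 0.4704, -0.1643,  0.103 ]), 0.85)]
scene septa_box [(array([ 0.4113, -0.0954, -0.0008]), 0.79)]
scene tape_roll [(array([ 0.4249, -0.2674, -0.0004]), 0.63)]
scene brass_weight [(array([0.4243, 0.2956, 0.0007]), 0.39)]
side pole_grip [(array([0.4769, 0.152 , 0.1542]), 0.76)]
side pole_hook []
side stand_seat [(array([0.4778, 0.152 , 0.1131]), 0.73)]
side pole_collar [(array([0.4792, 0.1507, 0.1128]), 0.76)]
side eye [(array([ 0.4652, -0.1667,  0.1027]), 0.89)]
side septa_box [(array([ 0.4139, -0.0964, -0.001 ]), 0.47)]
side tape_roll [(array([ 0.4235, -0.2694, -0.0019]), 0.65)]
side brass_weight [(array([0.4256, 0.2931, 0.0072]), 0.85)]
```

View pics/c11.png

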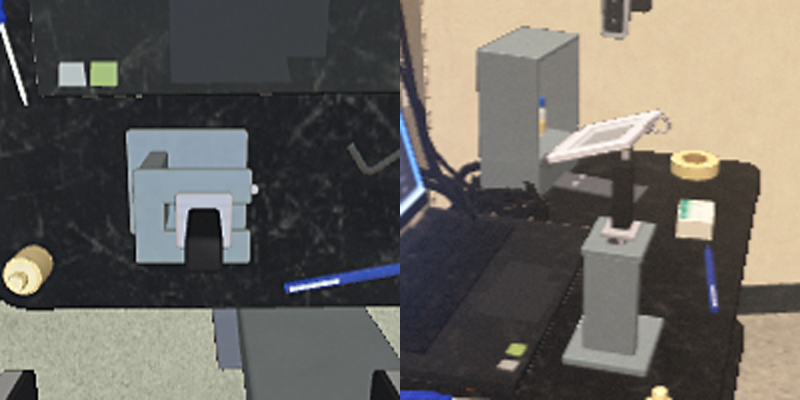

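The pole hangs upright in the fork with its collar flat, the hatch rests on its stop, and the bystanders are unmoved.

```bash
python3 -c "
from workcell import *
print(job_done())"
```

```text
the job is handed in; nothing more can be done
None
```

The job is handed in: the hatch was pressed onto its stop with about 17 N and stayed down after unhooking, the pole hangs upright in its stand, and the tape roll, carton and brass weight measure where they were (about 24 s of robot time; no verdict was shown).

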